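Swing out the folding hook and hang up the slot-handled tamper

TASK

Put the wooden clay tamper with the open slot in its handle away on the hook board. First swing the board's folding steel hook all the way out from the board to its stop, then hang the tamper on it by its handle slot, so that it hangs freely and upright behind the hook's upturned pin, and let go. Leave the tamper with the round knob standing where it is.

Things in the scene. Friction and masses are not known exactly. Their poses are not given: they have to be found in the camera images.
- hook_board: Fixed upright plywood panel 320 mm wide, 16 mm thick, top 170 mm above the worktop, on a base behind it. Origin on the worktop below the panel's centre; axes: z up, -x is its front, facing the robot (turned up to 12 degrees). The hook's upright hinge axis is at x -43, y -40 mm, 35 mm in front of the panel; unfolded, the arm points along the board's -x.
- hook (a joint): Angle of the folding hook, rad. 0: folded, its arm parallel to the board, pointing to the board's +y. Grows as it swings out, counter-clockwise seen from above about its upright hinge axis. pi/2 = 1.571: fully out at its stop, square to the board. Starts between 0 and 0.3. Light friction hinge (about 1 N at the pin), stays where it is left.
- hook_pin (a point): Point on the upturned pin at the hook's free end, 18 mm above the arm's axis. Hook: dark steel; level flat arm 16 mm wide, 10 thick, 130 mm from hinge axis to pin axis, 8 mm beyond; top of arm 155 mm above the worktop, underside 145; at its end a round upright pin of 10 mm diameter, top at 182 mm. Axes turn with the hook: z up, +y along the arm from hinge to pin.
- hook_seat (a point): Point on top of the hook's arm, midway: 65 mm from the hinge axis and 65 mm from the pin axis, 155 mm above the worktop; the tamper hangs here. Axes turn with the hook: z up, +y along the arm towards the pin.
- slot_tamper_mid (a point): Centre, 67 mm above the underside, of the slot-handled tamper: light wood, 0.10-0.20 kg, 134 mm tall. Foot 56 (x) x 84 (y) x 20 mm; on it an upright board 16 mm thick (x), 80 wide (y), with a slot through along x, 56 wide, 38 to 98 mm above the underside. Solid grip band above it, 98 to 134 mm. z up, x through the slot. Hung, this point is 31 mm below the top of the arm.
- knob_tamper_mid (a point): Centre, 55 mm above the underside, of the other tamper, to be left alone: same wood and foot (56 x 84 x 20 mm), with a round stem and a 48 mm turned knob on top, 110 mm tall, no slot.

How it is judged:
By the outcome, as a careful person would: the job done as asked, in the order asked, and still so for the second after the job is handed in, with the robot touching nothing.
It also fails if it takes over 64 s, if anything falls off the work surface, if the arm or the gripper's body presses on something with over 40 N, if the wrist force passes 120 N, or if a joint passes its speed limit or range.

ROBOT

A 6-joint arm with a two-finger parallel gripper is mounted at the origin on a cart in front of the work surface, level with it; the furniture and walls round the work are solid. World frame = base frame: x ahead of the robot, y to its left, z up, the work surface at z = 0. Lengths are in m, angles in rad, forces in N, time in s.
With the tool pointing down it reaches from about 0.35 to 0.775 m from the base axis. Payload 7.3 kg.
Tool frame: the origin (TCP) lies midway between the tips of the shut fingers; the grasp point (between the pads) lies 19 mm behind it (robot.grasp_offset is the z of the grasp point in the tool frame, in m); z points along the fingers, y is the direction in which the jaws open and shut (so a half turn about z gives the same grasp; the last joint's range is limited). The gripper opens to 92 mm and grips with 3 to 60 N. Pads are 19 mm wide; open, the fingers measure 130 mm over their backs; the gripper's body (75 mm by 190 mm) begins 47 mm behind the grasp point.
Start: joints at [1.159, 0.342, 1.524, -0, 1.275, -0.146], TCP at [0.138, 0.507, 0.227] pointing down, gripper open.
Joint ranges: [-2.53, 2.53], [-0.77, 2.02], [0.04, 2.7], [-1, 4.14], [0.28, 2.66], [-3.11, 3.11]. Speed limits (rad/s): [2.57, 2.57, 3.14, 3.14, 3.14, 3.14].

INTERFACE

Orientations are given as [roll, pitch, yaw] about the fixed x, y, z axes, in that order (R = Rz(yaw) Ry(pitch) Rx(roll)).
In Python, from cell import observe, imaging, workorder, robot gives the robot as it stands. The module is installed in compiled form; this text tells all that it offers.
- The arm moves only by the tool send_rows, never from a script. Its argument "series" is a list of rows, each a list of 7 numbers: the shift along the tool's x, y, z in m, then the turn, a rotation vector about the tool's x, y, z in rad, then the closure, from 0 (fully open) to 1 (shut). A call has 1 to 5 rows; each row shifts and turns the commanded pose from where the row before left it, along the tool's axes as they then stand; what a row does not reach is not made up. A row lasts 1/12 s, in which the tool goes at most 41.7 mm and 7.16 degrees, less where a joint would pass 70% of its speed; a pose out of reach is approached as far as the arm can. A call is refused whole if a number of a shift passes 0.0417 or a number of a turn 0.125, either way. A call with a gripper value outside its range is refused whole. The fingers move at their own pace and stop on an object; "newtons" is the grip in N (left out, the last holds). Time passes only in rows, so rows that do not move let the fingers close. It gives the time, the measured TCP pose, the force and the opening at its end, in the units of the state.
- observe(): the state, without advancing time (a new reading comes with each control period).
- imaging.read_camera(name): name is "scene" or "top" or "wrist"; returns a dict with "color" (420x560x3 uint8, red, green, blue), "range_z" (420x560 float32, m along the optical axis (not along the pixel's ray), 0 where there is no reading), "vfov" (degrees; the focal length in pixels is half the picture's height over the tangent of half this angle, whatever the lens; pixels are square), "cx", "cy" (the principal point, pixels), "T" (4x4, takes a point from camera to world coordinates). Camera axes: x right, y down, z forward; pixel columns grow to the right and rows downward; lengths in m; the calibration is good to about 2 mm. A picture is of the moment at which its call begins.
- workorder.hand_in(): hands the job in, once; it reports no verdict.
The state is a dict: "time": time; "qpos": joint angles; "qvel": joint speeds; "joint_efforts": joint torques, N m; "tool_pos": TCP position; "tool_rot": TCP orientation; "contact_force": force on the tool from outside, world axes, zero at the start; "torque": the same for the moment, N m; "opening": finger opening in m.
Only numpy, scipy, OpenCV 4.12 (cv2) and the standard library are available. Lean on these libraries where they do the work, as an engineer would, in place of code of your own. Each camera call takes 0.05 s, during which the arm holds its last target.

## Working session

There is one attempt and no reset: what is moved stays moved. The work goes in short steps, Python scripts to look and compute and a tool call to move; the robot and the scene stay as the last step left them, time stands still between calls to the robot, and variables do not carry over. Pictures are saved under pics/ and viewed, and the job is handed in when it is done.

Besides the shell and the picture viewer there is one more tool, called after "Request:" by a JSON object that holds its "fn" and its "kwargs", one argument or row to a line. send_rows: Moves the arm, as the interface text tells. Its arguments: {"type":"object","properties":{"series":{"type":"array","items":{"type":"array","items":{"type":"number"}}},"newtons":{"type":"number"}},"required":["series"]}

```bash
mkdir -p pics; ls; python3 - <<'E'
from cell import observe, imaging, workorder, robot
import cv2
s=observe();print(s)
for n in ["scene","top","wrist"]:
    d=imaging.read_camera(n)
    cv2.imwrite(f"pics/{n}0.png",d["color"][:,:,::-1])
    print(n,d["vfov"],d["cx"],d["cy"],d["T"].round(3).tolist())
print(robot.grasp_offset)
E
```

```text
pics
{'time': 0.0, 'qpos': array([ 1.15900693e+00,  3.42710989e-01,  1.52504953e+00, -2.00985313e-05,
        1.27538584e+00, -1.46027615e-01]), 'qvel': array([-0.00252388, -0.00115827,  0.00073698,  0.0014466 ,  0.00118942,
       -0.00012275]), 'joint_efforts': array([-2.51216705e-03, -4.31259942e+01, -2.44205046e+01,  7.14538177e-02,
        5.63717773e-02, -8.45825571e-05]), 'tool_pos': array([0.13771699, 0.50618034, 0.22603971]), 'tool_rot': array([-3.14005269e+00, -2.07063527e-04,  2.87583658e+00]), 'contact_force': array([0.90153957, 0.12553304, 0.32387828]), 'torque': array([-0.0095839 ,  0.04513876,  0.02481734]), 'opening': 0.09160929873900517}
scene 42.754139194618155 275.2102764413541 204.2647451871908 [[0.628, -0.416, 0.658, -0.085], [-0.778, -0.315, 0.544, -0.347], [-0.019, -0.853, -0.522, 0.649], [0.0, 0.0, 0.0, 1.0]]
top 57.224556196377904 281.3784946990387 208.73379685422674 [[0.015, -0.989, 0.148, 0.445], [-1.0, -0.015, -0.001, 0.181], [0.003, -0.148, -0.989, 0.98], [0.0, 0.0, 0.0, 1.0]]
wrist 62.92607830007086 277.70824090366045 208.0296752939238 [[0.262, 0.927, 0.269, 0.066], [0.965, -0.251, -0.075, 0.527], [-0.002, 0.279, -0.96, 0.384], [0.0, 0.0, 0.0, 1.0]]
-0.0188
```

View pics/scene0.png

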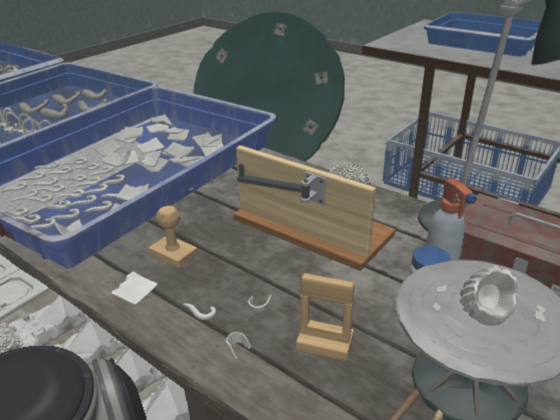

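View pics/top0.png

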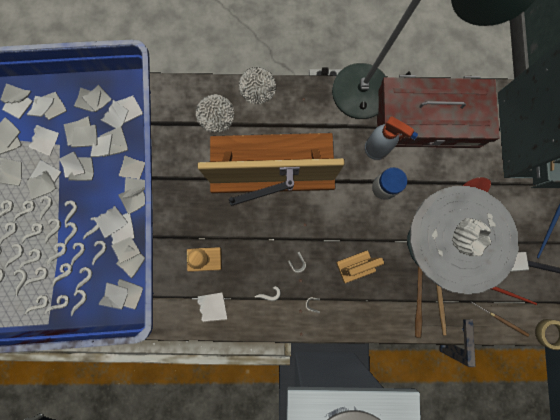

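View pics/wrist0.png

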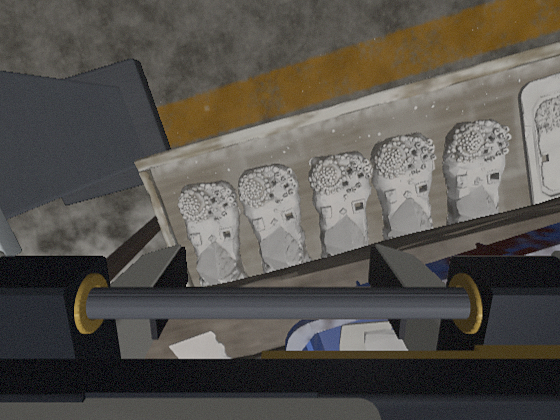

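Top view: the hook hinge is near (289,178), the pin near (234,200), the slot tamper near (360,266) and the knob tamper near (203,258). Next I measure them with depth.

```bash
cat > h.py <<'E'
from cell import observe, imaging, workorder, robot
import cv2, numpy as np
from scipy.spatial.transform import Rotation as Ro
def cam(n):
    d=imaging.read_camera(n); c=d["color"]; z=d["range_z"]
    f=c.shape[0]/2/np.tan(np.radians(d["vfov"]/2))
    v,u=np.mgrid[:c.shape[0],:c.shape[1]]
    P=np.stack([(u-d["cx"])/f*z,(v-d["cy"])/f*z,z],-1)@d["T"][:3,:3].T+d["T"][:3,3]
    P[z==0]=np.nan
    return d,c,P
def proj(d,p):
    f=420/2/np.tan(np.radians(d["vfov"]/2)); T=d["T"]
    q=(np.asarray(p)-T[:3,3])@T[:3,:3]
    return np.stack([q[...,0]/q[...,2]*f+d["cx"],q[...,1]/q[...,2]*f+d["cy"]],-1)
def rect(P):
    r=cv2.minAreaRect((P[:,:2]*1000).astype(np.float32)); return [np.round(x,1) for x in (*r[0],*r[1],r[2])]
def save(n,c,box=None,k=1):
    if box: c=c[box[1]:box[3],box[0]:box[2]]
    if k>1: c=cv2.resize(c,None,fx=k,fy=k,interpolation=cv2.INTER_CUBIC)
    cv2.imwrite("pics/"+n,c[:,:,::-1])
E
python3 - <<'E'
from h import *
d,c,P=cam("top")
for nm,(u0,v0,u1,v1),(za,zb) in [("slotTop",(325,235,395,295),(.122,.142)),("slotfoot",(325,235,395,295),(.012,.03)),("knobfoot",(180,240,225,275),(.012,.03)),("knobtop",(180,240,225,275),(.07,.13)),
  ("hookarm",(225,165,305,212),(.143,.162)),("hookpin",(225,185,250,212),(.163,.2)),("panel",(190,150,350,190),(.164,.18))]:
    Q=P[v0:v1,u0:u1].reshape(-1,3); Q=Q[(Q[:,2]>za)&(Q[:,2]<zb)]
    print(nm,len(Q),(Q.mean(0)*1000).round(1),(np.median(Q[:,2])*1000).round(1),rect(Q) if len(Q)>2 else 0)
print((P[258,300],P[300,250]))
save("top1.png",c,(190,130,400,300),3)
d,c,P=cam("scene")
for nm,(u0,v0,u1,v1),(za,zb) in [("slotTop",(290,265,365,360),(.1,.142)),("slotfoot",(290,265,365,360),(.012,.026)),
  ("hookarm",(230,160,330,210),(.143,.162)),("hookpin",(232,160,260,190),(.163,.2)),("panel",(230,145,380,250),(.16,.18))]:
    Q=P[v0:v1,u0:u1].reshape(-1,3); Q=Q[(Q[:,2]>za)&(Q[:,2]<zb)]
    print(nm,len(Q),(Q.mean(0)*1000).round(1),(np.median(Q[:,2])*1000).round(1),rect(Q) if len(Q)>2 else 0)
save("sc1.png",c,(140,140,400,365),3)
E
```

```text
slotTop 275 [447.9  -6.2 132. ] 132.3 [np.float64(447.9), np.float64(-7.2), np.float64(15.9), np.float64(79.8), np.float64(21.1)]
slotfoot 462 [450.2  -3.2  19. ] 19.0 [np.float64(448.2), np.float64(-7.2), np.float64(55.9), np.float64(83.4), np.float64(20.9)]
knobfoot 436 [459.7 357.4  19. ] 19.0 [np.float64(460.7), np.float64(370.3), np.float64(55.8), np.float64(83.7), np.float64(3.7)]
knobtop 334 [460.3 368.8 103.7] 105.1 [np.float64(460.6), np.float64(370.6), np.float64(45.3), np.float64(45.6), np.float64(27.8)]
hookarm 603 [616.6 227.4 153.6] 154.0 [np.float64(620.0), np.float64(216.2), np.float64(79.5), np.float64(175.1), np.float64(3.3)]
hookpin 22 [584.  285.5 177.9] 179.0 [np.float64(584.7), np.float64(286.1), np.float64(9.3), np.float64(7.8), np.float64(46.2)]
panel 1195 [662.5 199.4 168.4] 168.6 [np.float64(644.5), np.float64(202.8), np.float64(59.9), np.float64(318.0), np.float64(2.5)]
(array([ 0.46636893,  0.13065827, -0.0012033 ]), array([ 0.36050473,  0.25459304, -0.00525306]))
slotTop 1192 [440.2 -10.5 121. ] 122.7 [np.float64(444.0), np.float64(-7.8), np.float64(18.9), np.float64(79.6), np.float64(20.7)]
slotfoot 889 [432.8 -14.8  19. ] 19.2 [np.float64(526.2), np.float64(24.2), np.float64(233.3), np.float64(84.3), np.float64(21.1)]
hookarm 1179 [626.5 224.4 152. ] 152.6 [np.float64(616.3), np.float64(238.9), np.float64(84.2), np.float64(213.3), np.float64(3.4)]
hookpin 47 [579.8 284.6 172.3] 172.2 [np.float64(580.2), np.float64(284.1), np.float64(7.2), np.float64(9.8), np.float64(51.8)]
panel 1261 [653.7 190.4 166.6] 167.2 [np.float64(625.9), np.float64(202.1), np.float64(93.2), np.float64(319.1), np.float64(2.8)]
```

View pics/top1.png

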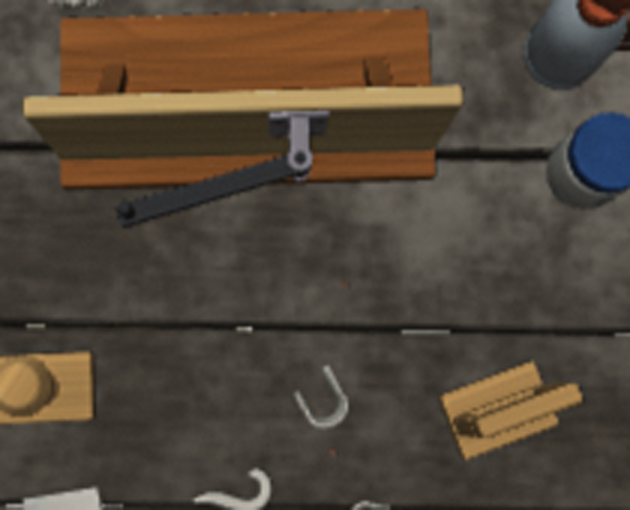

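View pics/sc1.png

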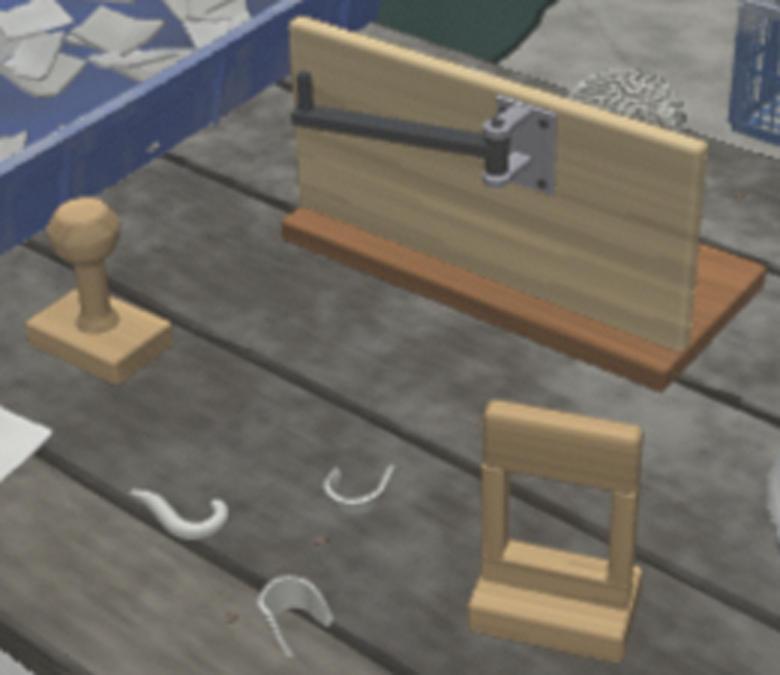

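```bash
python3 - <<'E'
from h import *
d,c,P=cam("top")
Q=P[150:190,190:350].reshape(-1,3)
Q=Q[(Q[:,2]>.164)&(Q[:,2]<.18)&(Q[:,0]>.648)&(Q[:,0]<.69)]
r=rect(Q);print("panel top",len(Q),r)
# arm dark pixels
g=c.max(-1)<75
m=np.zeros(g.shape,bool);m[170:212,225:300]=g[170:212,225:300]
A=P[m];A=A[(A[:,2]>.148)&(A[:,2]<.158)];print("arm",len(A),rect(A),np.median(A[:,2]))
# grey hinge
H=P[165:190,278:302].reshape(-1,3);C=c[165:190,278:302].reshape(-1,3).max(-1)
k=(H[:,2]>.14)&(C>75)&(H[:,0]<.648);print("hinge",k.sum(),rect(H[k]),np.median(H[k,2]))
d2,c2,P2=cam("scene")
Q=P2[140:260,225:385].reshape(-1,3);k=(Q[:,2]>.06)&(Q[:,2]<.16)&(abs(Q[:,0]-.655)<.02)
F=Q[k];p=np.polyfit(F[:,1],F[:,0],1);print("front: x=",p,np.degrees(np.arctan(p[0])),F[:,1].min(),F[:,1].max())
for b in [p]:
  pass
E
```

```text
panel top 1097 [np.float64(661.1), np.float64(203.4), np.float64(26.8), np.float64(317.8), np.float64(2.4)]
arm 433 [np.float64(626.9), np.float64(222.5), np.float64(79.6), np.float64(155.2), np.float64(9.4)] 0.1539950862566547
hinge 89 [np.float64(630.8), np.float64(164.8), np.float64(26.4), np.float64(34.5), np.float64(51.4)] 0.16568713738078922
front: x= [-0.04471369  0.66476611] -2.5602003751005906 0.043613366179584445 0.3632619135792382
```

Request:
{"fn": "send_rows", "kwargs": {
  "series": [
    [0,0,0,0,0,-0.089,1],
    [0,0,0,0,0,-0.089,1],
    [0,0,0,0,0,-0.088,1],
    [-0.036,-0.019,0,0,0,0,1],
    [-0.036,-0.019,0,0,0,0,1]
  ],
  "newtons": 20
}}

```text
time: 0.77
tool_pos: [0.2092, 0.4688, 0.2267]
tool_rot: [3.141, -0.0, -3.136]
contact_force: [0.4, 0.6, -0.1]
opening: 0.0632
```

Request:
{"fn": "send_rows", "kwargs": {
  "series": [
    [-0.036,-0.019,0,0,0,0,1],
    [-0.036,-0.019,0,0,0,0,1],
    [-0.036,-0.019,0,0,0,0,1],
    [-0.036,-0.019,0,0,0,0,1],
    [-0.036,-0.019,0,0,0,0,1]
  ]
}}

```text
time: 1.18
tool_pos: [0.3915, 0.3724, 0.2269]
tool_rot: [3.141, 0.0, -3.141]
contact_force: [0.9, -0.2, -0.2]
opening: 0.0295
```

Request:
{"fn": "send_rows", "kwargs": {
  "series": [
    [-0.036,-0.019,0,0,0,0,1],
    [-0.036,-0.019,0,0,0,0,1],
    [-0.036,-0.019,0,0,0,0,1],
    [-0.036,-0.019,0,0,0,0,1],
    [0,0,0,0,0,0,1]
  ]
}}

```text
time: 1.6
tool_pos: [0.5396, 0.2933, 0.2258]
tool_rot: [-3.14, 0.002, 3.136]
contact_force: [-1.2, -0.7, -0.4]
opening: 0.0009
```

Request:
{"fn": "send_rows", "kwargs": {
  "series": [
    [-0.03,-0.012,0,0,0,0,1],
    [-0.03,-0.012,0,0,0,0,1],
    [-0.022,-0.008,0,0,0,0,1],
    [0,0,0,0,0,0,1],
    [0,0,0,0,0,0,1]
  ]
}}

```text
time: 2.02
tool_pos: [0.6163, 0.265, 0.2257]
tool_rot: [-3.141, -0.001, 3.14]
contact_force: [-0.3, -0.3, 0.0]
opening: 0.0004
```

```bash
python3 - <<'E'
from h import *
print(observe()["tool_pos"])
d,c,P=cam("scene");save("sc2.png",c,(140,20,400,265),3)
d,c,P=cam("wrist");save("w2.png",c)
E
```

```text
[0.61631016 0.26504389 0.22571817]
```

View pics/sc2.png

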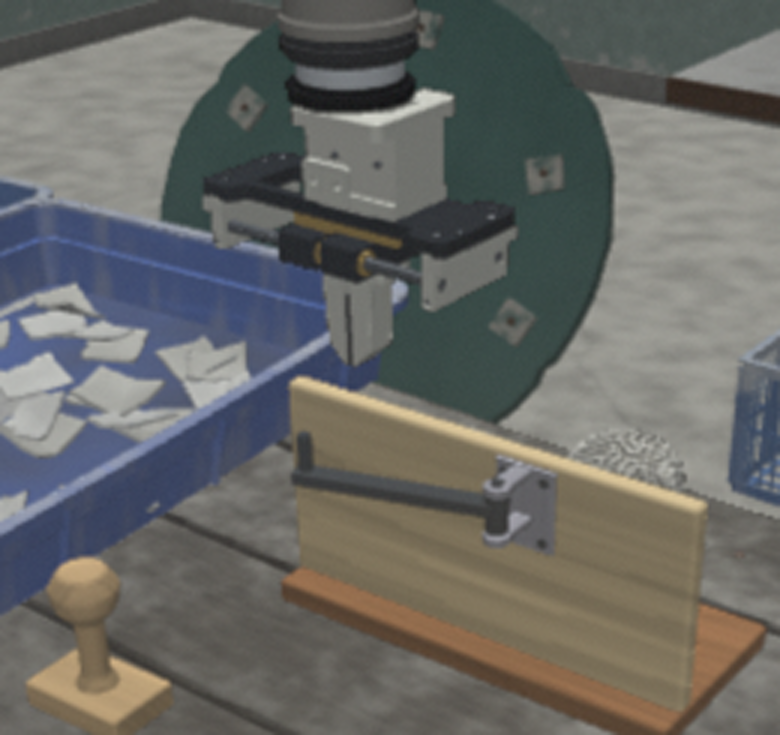

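View pics/w2.png

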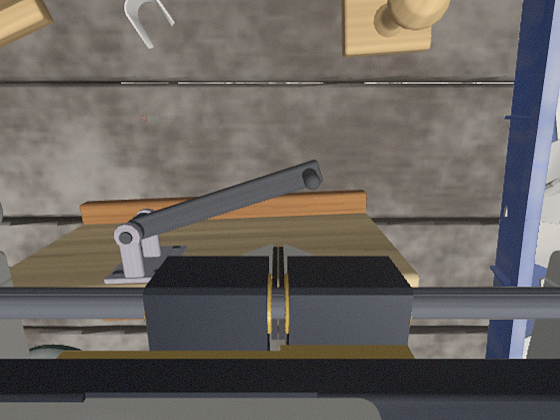

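The wrist view shows the pin at (312,178) and the hinge at (125,237). The closed fingers are above the gap behind the arm, so I'm lowering them behind it.

Request:
{"fn": "send_rows", "kwargs": {
  "series": [
    [-0.006,-0.004,0.01,0,0,0,1],
    [0,0,0.026,0,0,0,1],
    [0,0,0.026,0,0,0,1],
    [0,0,0.024,0,0,0,1],
    [0,0,0,0,0,0,1]
  ]
}}

```text
time: 2.53
tool_pos: [0.6184, 0.2612, 0.1348]
tool_rot: [-3.139, -0.01, -3.14]
contact_force: [-1.1, 0.2, -0.4]
opening: 0.0002
```

```bash
python3 - <<'E'
from h import *
d,c,P=cam("scene");save("sc3.png",c,(140,20,400,265),3)
prev=np.array([622,261.])
for a in [25,35,45,55,65,75,85,90,92.5]:
    f=np.radians(a);u=np.array([-np.sin(f),np.cos(f)]);n=np.array([np.cos(f),np.sin(f)])
    p=np.array([622.5,161.5])+95*u+(8+19*np.sin(f)+10*np.cos(f))*n
    print(a,p.round(),"tool",(-(p-prev)[0]).round(1),((p-prev)[1]).round(1));prev=p
E
```

```text
25 [605. 258.] tool 16.9 -2.8
35 [590. 255.] tool 14.9 -3.3
45 [575. 249.] tool 14.7 -6.0
55 [561. 240.] tool 14.0 -8.8
65 [549. 228.] tool 12.6 -11.7
75 [538. 214.] tool 10.6 -14.3
85 [530. 197.] tool 7.9 -16.6
90 [528. 188.] tool 2.8 -9.0
92.5 [526. 184.] tool 1.1 -4.6
```

View pics/sc3.png

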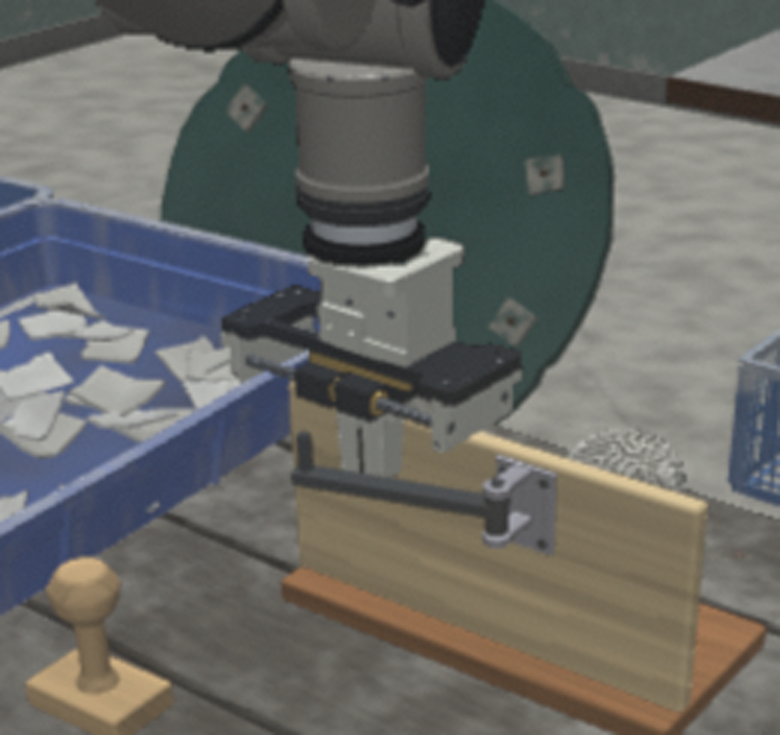

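The fingers are behind the arm, between it and the panel. Now I push the hook out along its arc.

Request:
{"fn": "send_rows", "kwargs": {
  "series": [
    [0.014,-0.002,0,0,0,0,1],
    [0.014,-0.003,0,0,0,0,1],
    [0.015,-0.005,0,0,0,0,1],
    [0.014,-0.008,0,0,0,0,1],
    [0,0,0,0,0,0,1]
  ]
}}

```text
time: 3.0
tool_pos: [0.5639, 0.2435, 0.1433]
tool_rot: [3.141, 0.002, -3.141]
contact_force: [0.4, -0.0, 0.8]
opening: 0.0005
```

Request:
{"fn": "send_rows", "kwargs": {
  "series": [
    [0.014,-0.013,0,0,0,0,1],
    [0.011,-0.014,0,0,0,0,1],
    [0.008,-0.016,0,0,0,0,1],
    [0,0,0,0,0,0,1],
    [0,0,0,0,0,0,1]
  ]
}}

```text
time: 3.42
tool_pos: [0.5331, 0.2008, 0.1423]
tool_rot: [3.141, 0.003, 3.141]
contact_force: [1.0, -0.3, -0.6]
opening: 0.0007
```

```bash
python3 - <<'E'
from h import *
s=observe();print(s["tool_pos"],s["contact_force"])
d,c,P=cam("scene");save("sc4.png",c,(140,20,400,265),3)
E
```

```text
[0.53307753 0.20080836 0.14228971] [ 1.04368269 -0.30766827 -0.5627775 ]
```

View pics/sc4.png

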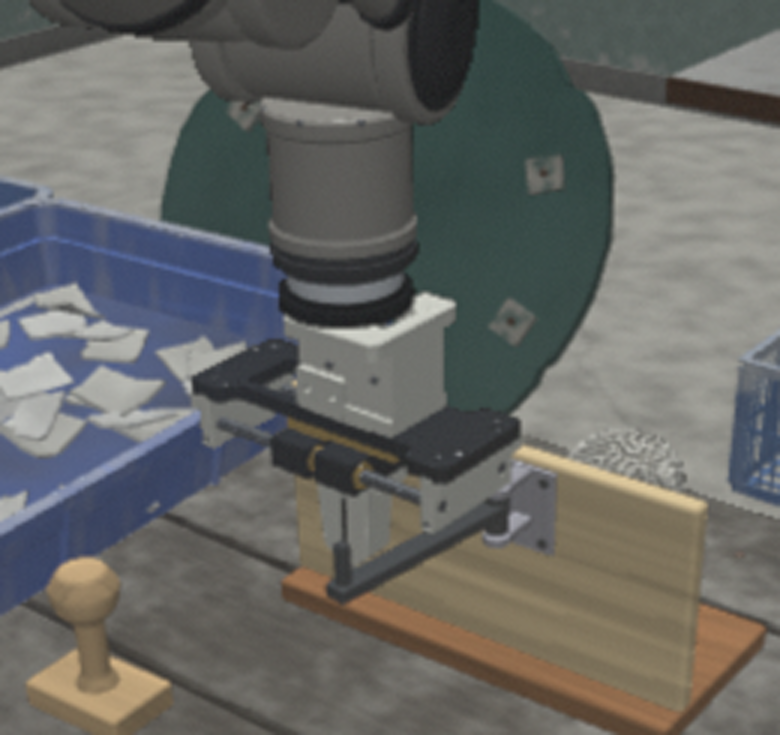

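The hook is swinging out with the fingers, and the pin is at (343,565). I keep pushing gently toward the stop.

Request:
{"fn": "send_rows", "kwargs": {
  "series": [
    [0.004,-0.008,0,0,0,0,1],
    [0.002,-0.006,0,0,0,0,1],
    [0,-0.003,0,0,0,0,1],
    [0,0,0,0,0,0,1],
    [0,0,0,0,0,0,1]
  ]
}}

```text
time: 3.88
tool_pos: [0.5258, 0.184, 0.1407]
tool_rot: [3.141, -0.0, -3.142]
contact_force: [-0.5, 3.2, 2.0]
opening: 0.0003
```

Request:
{"fn": "send_rows", "kwargs": {
  "series": [
    [0,-0.003,0,0,0,0,1],
    [0,-0.002,0,0,0,0,1],
    [0,0,0,0,0,0,1],
    [0,0,0,0,0,0,1]
  ]
}}

```text
time: 4.22
tool_pos: [0.5258, 0.1832, 0.1409]
tool_rot: [3.134, 0.001, -3.141]
contact_force: [-1.4, 21.2, 0.3]
opening: 0.0005
```

The push force rose to 21 N with no further travel, so the hook is at its stop. I back off, raise and check.

Request:
{"fn": "send_rows", "kwargs": {
  "series": [
    [0,0.01,0,0,0,0,1],
    [0,0.03,0,0,0,0,1],
    [0,0,-0.03,0,0,0,1],
    [0,0,-0.04,0,0,0,0.7],
    [0,0,-0.03,0,0,0,0.6]
  ]
}}

```text
time: 4.63
tool_pos: [0.5261, 0.2188, 0.2426]
tool_rot: [-3.141, 0.0, -3.141]
contact_force: [0.9, -0.1, 1.3]
opening: 0.0094
```

Request:
{"fn": "send_rows", "kwargs": {
  "series": [
    [0.0417,0.0,0,0,0,0.12,0.6],
    [0.04,0.0,0,0,0,0.12,0.6],
    [0.04,0.0,0,0,0,0.12,0.6],
    [0,0.0,0,0,0,0.12,0.6],
    [0,0,0,0,0,0.12,0.6]
  ]
}}

```text
time: 5.05
tool_pos: [0.4039, 0.2329, 0.2412]
tool_rot: [-3.141, 0.001, 2.538]
contact_force: [-0.3, -0.3, -0.5]
opening: 0.0365
```

```bash
python3 - <<'E'
from h import *
s=observe();print(s["tool_pos"],s["tool_rot"],s["opening"])
d,c,P=cam("scene");save("sc5.png",c,(140,100,400,345),3)
d,c,P=cam("top");save("top5.png",c,(150,130,430,330),2)
Q=P[150:280,200:350].reshape(-1,3);Q=Q[(Q[:,2]>.164)&(Q[:,2]<.19)&(Q[:,0]<.52)&(Q[:,0]>.47)]
print(len(Q),rect(Q) if len(Q)>2 else 0)
E
```

```text
[0.40387003 0.23289801 0.24117737] [-3.14108671e+00  7.68998693e-04  2.53779576e+00] 0.03650721756850102
20 [np.float64(495.1), np.float64(156.8), np.float64(8.4), np.float64(8.3), np.float64(0.8)]
```

View pics/sc5.png

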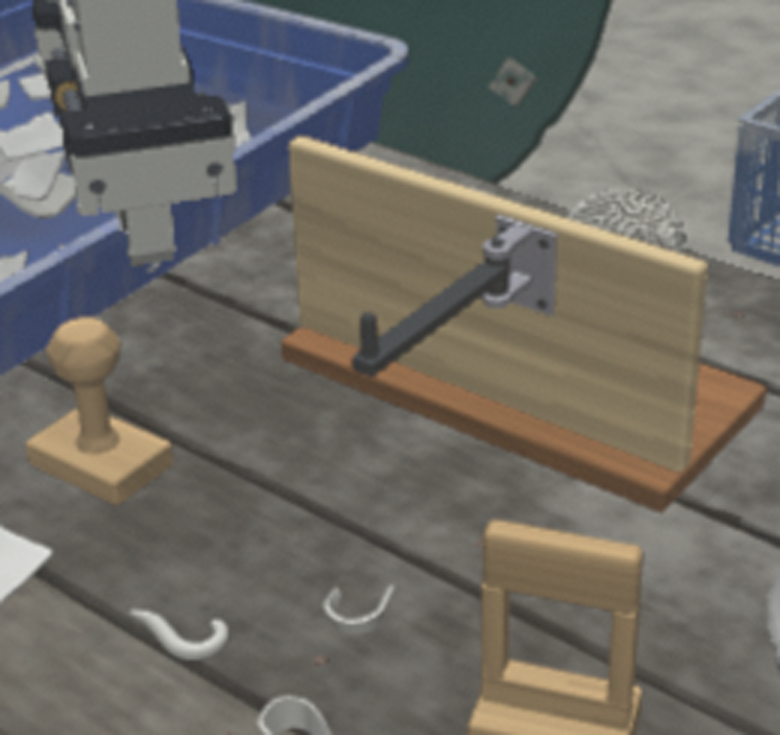

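View pics/top5.png

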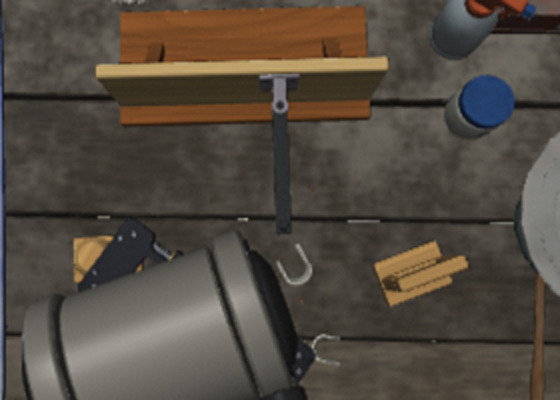

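The hook is square to the board at its stop. The pin measures (495,157) mm, against (493,156) predicted. Now I go to the slot tamper.

Request:
{"fn": "send_rows", "kwargs": {
  "series": [
    [0,0,0,0,0,0.12,0.5],
    [0,0,0,0,0,0.12,0.5],
    [0,0,0,0,0,0.12,0.5],
    [0,0,0,0,0,0.12,0.5],
    [0,0,0,0,0,0.12,0.5]
  ]
}}

```text
time: 5.57
tool_pos: [0.4062, 0.2325, 0.2405]
tool_rot: [-3.141, 0.001, 1.94]
contact_force: [1.2, 0.1, -0.3]
opening: 0.0457
```

Request:
{"fn": "send_rows", "kwargs": {
  "series": [
    [-0.034,-0.0065,0,0,0,0,0.5],
    [-0.034,-0.0065,0,0,0,0,0.5],
    [-0.034,-0.0065,0,0,0,0,0.5],
    [-0.034,-0.0065,0,0,0,0,0.5],
    [-0.034,-0.0065,0,0,0,0,0.5]
  ]
}}

```text
time: 5.98
tool_pos: [0.4373, 0.0607, 0.2406]
tool_rot: [-3.141, 0.0, 1.946]
contact_force: [0.5, -0.3, 0.3]
opening: 0.0457
```

Request:
{"fn": "send_rows", "kwargs": {
  "series": [
    [-0.034,-0.0065,0,0,0,0,0.5],
    [-0.034,-0.0065,0,0,0,0,0.5],
    [0,0,0,0,0,0,0.5],
    [0,0,0,0,0,0,0.5],
    [0,0,0,0,0,0,0.5]
  ]
}}

```text
time: 6.4
tool_pos: [0.4495, -0.0053, 0.2404]
tool_rot: [-3.141, -0.001, 1.943]
contact_force: [-0.1, -0.3, 0.5]
opening: 0.0458
```

```bash
cat >> h.py <<'E'
def to(x,y,z=None,yaw=None):
    s=observe();p=s["tool_pos"];R=Ro.from_euler("xyz",s["tool_rot"]).as_matrix()
    t=np.array([x,y,p[2] if z is None else z]);print("pos",p.round(4),"rot",s["tool_rot"].round(3),"F",s["contact_force"].round(1),"op",s["opening"].round(4))
    print("tool shift mm",((R.T@(t-p))*1000).round(1), "rz", None if yaw is None else -(yaw-s["tool_rot"][2]))
E
python3 - <<'E'
from h import *
to(.448,-.0072,.105,np.radians(111))
d,c,P=cam("scene");save("sc6.png",c,(200,100,460,345),3)
d,c,P=cam("wrist");save("w6.png",c)
E
```

```text
Traceback (most recent call last):
  File "h.py", line 23, in to
    t=np.array([x,y,p[2] if z is None else z]);print("pos",p.round(4),"rot",s["tool_rot"].round(3),"F",s["contact_force"].round(1),"op",s["opening"].round(4))
                                                                                                                                        ^^^^^^^^^^^^^^^^^^
AttributeError: 'float' object has no attribute 'round'
```

```bash
sed -i 's/s\["opening"\].round(4)/round(s["opening"],4)/' h.py
python3 - <<'E'
from h import *
to(.448,-.0072,.105,np.radians(111))
d,c,P=cam("scene");save("sc6.png",c,(200,100,460,345),3)
d,c,P=cam("wrist");save("w6.png",c)
E
```

```text
pos [ 0.4495 -0.0053  0.2404] rot [-3.141e+00 -1.000e-03  1.943e+00] F [-0.1 -0.3  0.5] op 0.0458
tool shift mm [ -1.3  -2.  135.4] rz 0.005612762742837285
```

View pics/sc6.png

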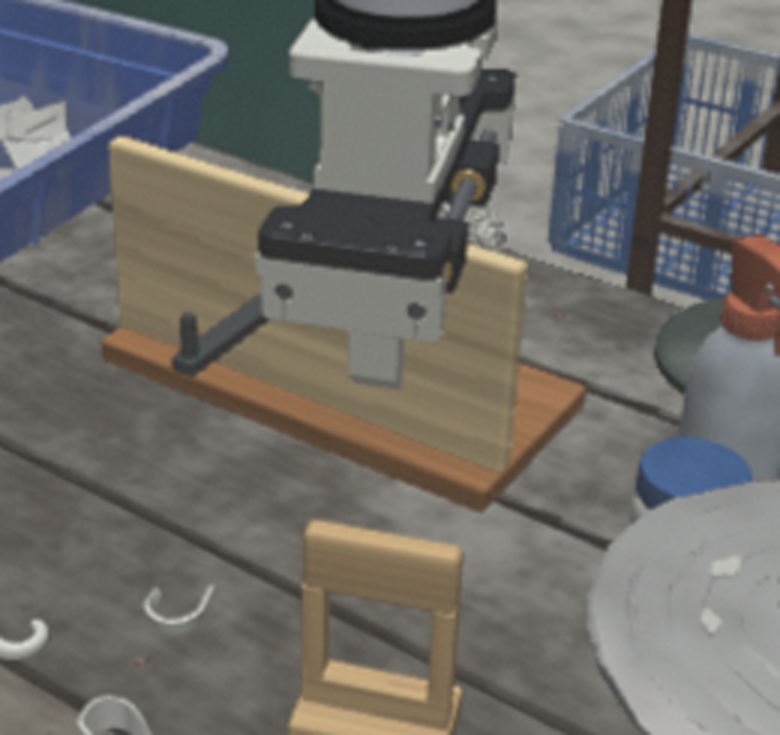

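View pics/w6.png

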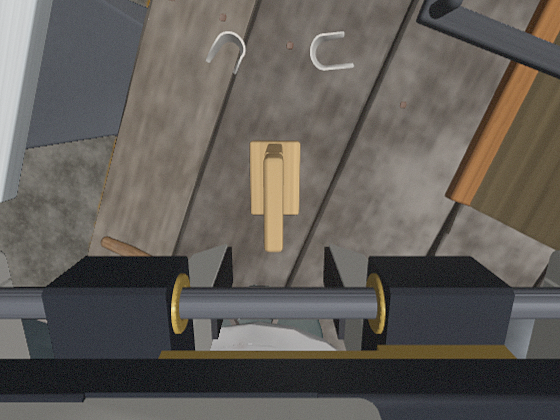

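Tamper is centred between the jaws, grip band at (274,205) and jaws at about (278,270). I go down and grip it.

Request:
{"fn": "send_rows", "kwargs": {
  "series": [
    [-0.001,-0.002,0.035,0,0,0.005,0.5],
    [0,0,0.04,0,0,0,0.5],
    [0,0,0.035,0,0,0,0.5],
    [0,0,0.025,0,0,0,0.5],
    [0,0,0,0,0,0,0.5]
  ]
}}

```text
time: 6.92
tool_pos: [0.4448, -0.0052, 0.1017]
tool_rot: [-3.134, -0.005, 1.94]
contact_force: [-1.0, 0.2, 0.0]
opening: 0.0459
```

Request:
{"fn": "send_rows", "kwargs": {
  "series": [
    [0,0,0,0,0,0,0.5],
    [0,0,0,0,0,0,0.8],
    [0,0,0,0,0,0,1],
    [0,0,0,0,0,0,1],
    [0,0,0,0,0,0,1]
  ],
  "newtons": 25
}}

```text
time: 7.33
tool_pos: [0.4488, -0.007, 0.1069]
tool_rot: [3.139, 0.001, 1.937]
contact_force: [0.4, 0.1, -0.3]
opening: 0.0239
```

Request:
{"fn": "send_rows", "kwargs": {
  "series": [
    [0,0,0,0,0,0,1],
    [0,0,0,0,0,0,1],
    [0,0,0,0,0,0,1]
  ]
}}

```text
time: 7.58
tool_pos: [0.4482, -0.0071, 0.1062]
tool_rot: [3.141, 0.0, 1.937]
contact_force: [-1.5, 0.2, 5.1]
opening: 0.0159
```

```bash

python3 - <<'E'
from h import *
to(.448,-.0072,.105,np.radians(111))
d,c,P=cam("scene");save("sc7.png",c,(200,100,460,345),3)
E
```

```text
pos [ 0.4482 -0.0071  0.1062] rot [3.141 0.    1.937] F [-1.5  0.2  5.1] op 0.0159
tool shift mm [-0.  -0.2  1.2] rz -0.000601301611862004
```

View pics/sc7.png

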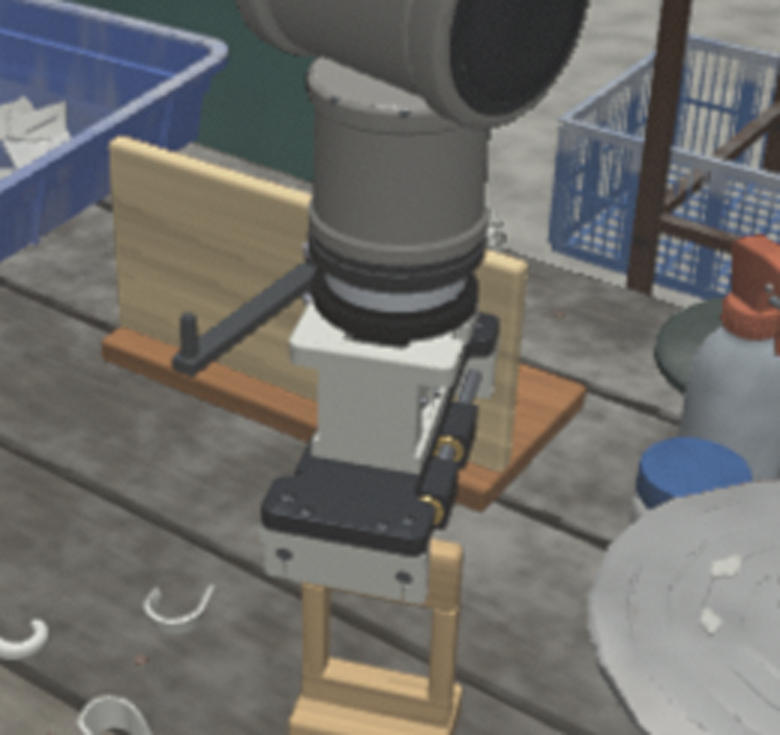

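Gripped, with the opening at 15.9 mm. The tool z is now the tamper underside plus 106 mm. I lift, turn it square to the hook and go to the front of the hook.

Request:
{"fn": "send_rows", "kwargs": {
  "series": [
    [0,0,-0.016,0,0,0,1],
    [0,0,-0.025,0,0,0,1],
    [0,0,-0.025,0,0,0,1],
    [0,0,-0.02,0,0,0,1],
    [0,0,-0.01,0,0,0,1]
  ]
}}

```text
time: 8.05
tool_pos: [0.4489, -0.0072, 0.2039]
tool_rot: [3.139, 0.002, 1.937]
contact_force: [0.9, 0.4, -0.4]
opening: 0.0162
```

Request:
{"fn": "send_rows", "kwargs": {
  "series": [
    [0,0,0,0,0,0.08,1],
    [0,0,0,0,0,0.08,1],
    [0,0,0,0,0,0.08,1],
    [0,0,0,0,0,0.08,1],
    [0,0,0,0,0,0,1]
  ]
}}

```text
time: 8.47
tool_pos: [0.4479, -0.007, 0.2014]
tool_rot: [-3.141, -0.0, 1.614]
contact_force: [0.3, -0.3, -1.1]
opening: 0.016
```

Request:
{"fn": "send_rows", "kwargs": {
  "series": [
    [0.018,0,0,0,0,0,1],
    [0.03,0,0,0,0,0,1],
    [0.03,0,0,0,0,0,1],
    [0.03,0,0,0,0,0,1],
    [0.03,0,0,0,0,0,1]
  ]
}}

```text
time: 8.88
tool_pos: [0.4414, 0.132, 0.2015]
tool_rot: [-3.141, -0.0, 1.619]
contact_force: [1.0, -0.1, -1.8]
opening: 0.0157
```

Request:
{"fn": "send_rows", "kwargs": {
  "series": [
    [0.02,0,0,0,0,0,1],
    [0,0,0,0,0,0,1],
    [0,0,0,0,0,0,1],
    [0,0,0,0,0,0,1]
  ]
}}

```text
time: 9.22
tool_pos: [0.4407, 0.1504, 0.2015]
tool_rot: [-3.141, 0.0, 1.618]
contact_force: [0.4, -0.5, -1.2]
opening: 0.0158
```

```bash

python3 - <<'E'
from h import *
to(.440,.154,.202,np.radians(92.5))
d,c,P=cam("scene");save("sc8.png",c,(150,80,410,325),3)
m=(P[...,2]>.07)&(P[...,2]<.25)&(abs(P[...,0]-.44)<.06)&(abs(P[...,1]-.154)<.06)
C=c.astype(int);m&=(C[...,0]-C[...,2]>40)
Q=P[m];print(len(Q),Q.min(0),Q.max(0),rect(Q))
B=Q[Q[:,2]>.12];print(rect(B))
E
```

```text
pos [0.4407 0.1504 0.2015] rot [-3.141  0.     1.618] F [ 0.4 -0.5 -1.2] op 0.0158
tool shift mm [ 3.6 -0.5 -0.5] rz 0.00396702418320416
1432 [0.40807448 0.10673055 0.09961143] [0.49135328 0.19191859 0.23032433] [np.float64(450.3), np.float64(151.2), np.float64(81.6), np.float64(84.6), np.float64(3.1)]
[np.float64(442.5), np.float64(143.3), np.float64(65.4), np.float64(73.2), np.float64(53.7)]
```

View pics/sc8.png

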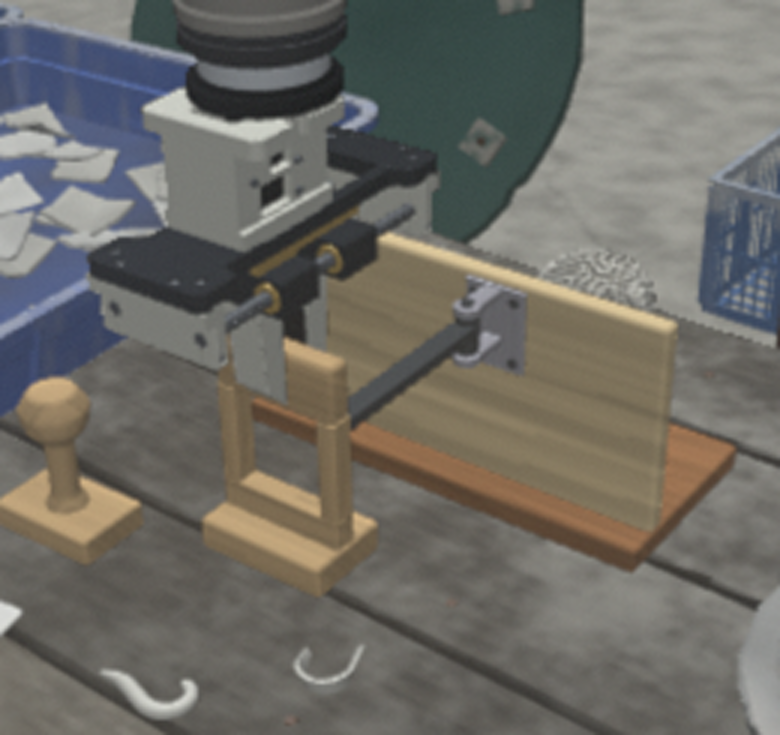

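The tamper hangs straight in the grip in front of the hook, top at 230 mm as expected, so the pin will pass through the slot. I thread it on in two steps.

Request:
{"fn": "send_rows", "kwargs": {
  "series": [
    [0.004,0.01,0,0,0,0,1],
    [0,0.015,0,0,0,0,1],
    [0,0.015,0,0,0,0,1],
    [0,0.01,0,0,0,0,1],
    [0,0,0,0,0,0,1]
  ]
}}

```text
time: 9.68
tool_pos: [0.4924, 0.1559, 0.2015]
tool_rot: [3.141, 0.0, 1.615]
contact_force: [-0.8, 0.2, -0.4]
opening: 0.0159
```

```bash

python3 - <<'E'
from h import *
to(.5576,.159,.202,np.radians(92.5))
d,c,P=cam("scene");save("sc9.png",c,(150,80,410,325),3)
E
```

```text
pos [0.4924 0.1559 0.2015] rot [3.141 0.    1.615] F [-0.8  0.2 -0.4] op 0.0159
tool shift mm [ 0.2 65.2 -0.4] rz 0.0007711096356131097
```

View pics/sc9.png

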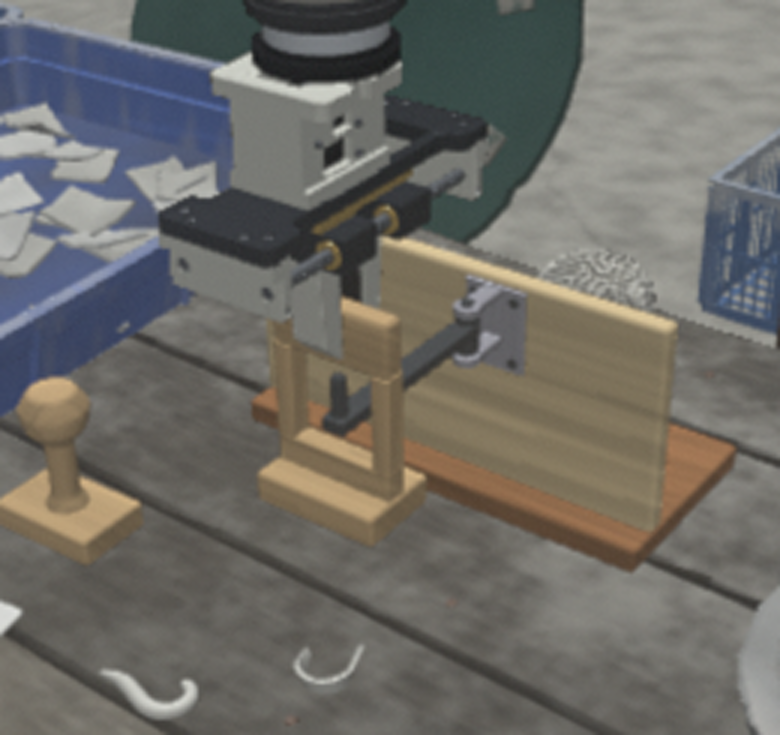

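The pin is inside the slot and clear all round. I move on to the seat and lower.

Request:
{"fn": "send_rows", "kwargs": {
  "series": [
    [0,0.015,0,0,0,0,1],
    [0,0.02,0,0,0,0,1],
    [0,0.02,0,0,0,0,1],
    [0,0.01,0,0,0,0,1],
    [0,0,0,0,0,0,1]
  ]
}}

```text
time: 10.15
tool_pos: [0.5565, 0.1593, 0.2013]
tool_rot: [3.142, 0.0, 1.616]
contact_force: [-0.5, 0.3, -2.2]
opening: 0.0158
```

Request:
{"fn": "send_rows", "kwargs": {
  "series": [
    [0,0,0.008,0,0,0,1],
    [0,0,0.01,0,0,0,1],
    [0,0,0.01,0,0,0,1],
    [0,0,0.005,0,0,0,1],
    [0,0,0,0,0,0,1]
  ]
}}

```text
time: 10.57
tool_pos: [0.554, 0.1599, 0.1668]
tool_rot: [-3.138, 0.0, 1.617]
contact_force: [-0.3, 0.3, -1.1]
opening: 0.0159
```

```bash

python3 - <<'E'
from h import *
to(.5576,.159,.162,np.radians(92.5))
d,c,P=cam("scene");save("sc10.png",c,(180,80,400,285),3)
E
```

```text
pos [0.554  0.1599 0.1668] rot [-3.138  0.     1.617] F [-0.3  0.3 -1.1] op 0.0159
tool shift mm [-1.1  3.6  4.8] rz 0.0025975779977196467
```

View pics/sc10.png

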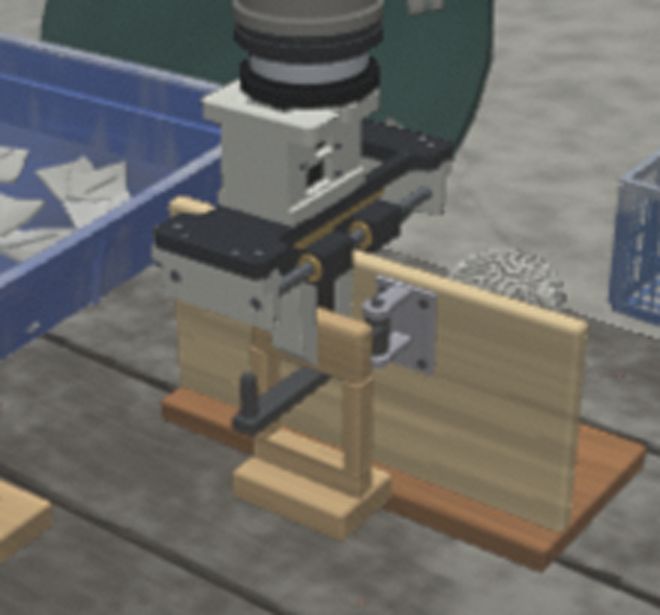

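Nearly seated, no contact yet. I lower in small steps and watch the force.

Request:
{"fn": "send_rows", "kwargs": {
  "series": [
    [0,0,0.002,0,0,0,1],
    [0,0,0.001,0,0,0,1],
    [0,0,0,0,0,0,1],
    [0,0,0,0,0,0,1]
  ]
}}

```text
time: 10.95
tool_pos: [0.5556, 0.1601, 0.166]
tool_rot: [3.141, -0.0, 1.617]
contact_force: [0.0, -0.5, -2.5]
opening: 0.0156
```

Request:
{"fn": "send_rows", "kwargs": {
  "series": [
    [0,0,0.001,0,0,0,1],
    [0,0,0,0,0,0,1],
    [0,0,0,0,0,0,1]
  ]
}}

```text
time: 11.2
tool_pos: [0.5555, 0.1601, 0.1648]
tool_rot: [3.142, -0.0, 1.617]
contact_force: [0.1, 0.3, -1.8]
opening: 0.0156
```

Request:
{"fn": "send_rows", "kwargs": {
  "series": [
    [0,0,0.001,0,0,0,1],
    [0,0,0,0,0,0,1],
    [0,0,0,0,0,0,1]
  ]
}}

```text
time: 11.45
tool_pos: [0.5555, 0.1601, 0.1637]
tool_rot: [-3.142, -0.0, 1.617]
contact_force: [-0.9, -0.5, -1.5]
opening: 0.0158
```

Request:
{"fn": "send_rows", "kwargs": {
  "series": [
    [0,0,0.001,0,0,0,1],
    [0,0,0,0,0,0,1],
    [0,0,0,0,0,0,1]
  ]
}}

```text
time: 11.7
tool_pos: [0.5557, 0.1601, 0.1632]
tool_rot: [3.141, -0.0, 1.617]
contact_force: [-1.5, -0.5, 2.7]
opening: 0.016
```

Contact: the vertical force turned to +2.7 N, so the arm is carrying the tamper. I release with a limited opening and then rise.

Request:
{"fn": "send_rows", "kwargs": {
  "series": [
    [0,0,0,0,0,0,0.78],
    [0,0,0,0,0,0,0.75],
    [0,0,0,0,0,0,0.7],
    [0,0,0,0,0,0,0.65],
    [0,0,0,0,0,0,0.62]
  ]
}}

```text
time: 12.12
tool_pos: [0.5555, 0.1601, 0.1626]
tool_rot: [-3.142, -0.0, 1.617]
contact_force: [-0.4, -1.1, -0.2]
opening: 0.0331
```

```bash

python3 - <<'E'
from h import *
to(.5576,.159,.162,np.radians(92.5))
d,c,P=cam("scene");save("sc11.png",c,(180,80,400,285),3)
E
```

```text
pos [0.5555 0.1601 0.1626] rot [-3.142 -0.     1.617] F [-0.4 -1.1 -0.2] op 0.0331
tool shift mm [-1.2  2.   0.6] rz 0.0023313788049563744
```

View pics/sc11.png

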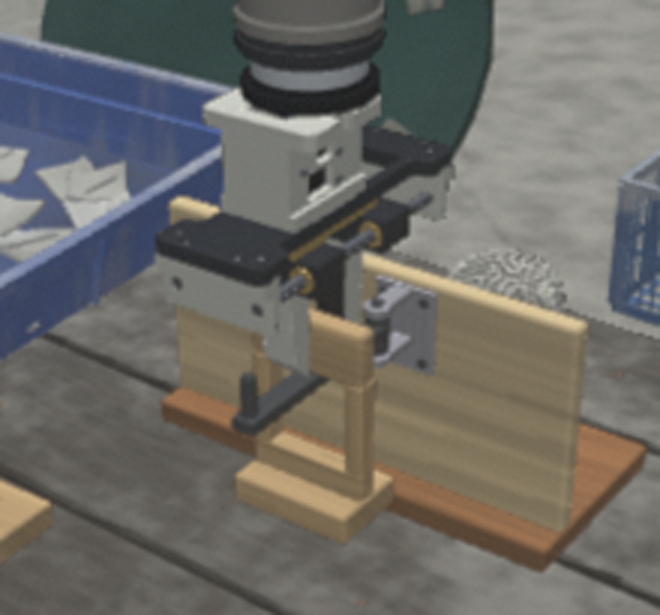

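The jaws are open to 33 mm and the tamper stays upright. I rise slowly.

Request:
{"fn": "send_rows", "kwargs": {
  "series": [
    [0,0,-0.005,0,0,0,0.62],
    [0,0,-0.01,0,0,0,0.62],
    [0,0,-0.015,0,0,0,0.62],
    [0,0,-0.02,0,0,0,0.62],
    [0,0,-0.03,0,0,0,0.62]
  ]
}}

```text
time: 12.58
tool_pos: [0.5545, 0.1599, 0.2425]
tool_rot: [-3.138, 0.0, 1.617]
contact_force: [0.5, -0.8, -0.8]
opening: 0.0351
```

Request:
{"fn": "send_rows", "kwargs": {
  "series": [
    [0,0,-0.03,0,0,0,0.62],
    [0,-0.02,-0.03,0,0,0,0.62],
    [0,-0.035,0,0,0,0,0.62],
    [0,-0.035,0,0,0,0,0.62],
    [0,-0.035,0,0,0,0,0.62]
  ]
}}

```text
time: 13.0
tool_pos: [0.4294, 0.1542, 0.3039]
tool_rot: [3.139, -0.0, 1.617]
contact_force: [-0.4, 0.5, 0.4]
opening: 0.0346
```

Request:
{"fn": "send_rows", "kwargs": {
  "series": [
    [0,-0.02,0,0,0,0,0.62],
    [0,0,0,0,0,0,0.62],
    [0,0,0,0,0,0,0.62]
  ]
}}

```text
time: 13.25
tool_pos: [0.4105, 0.1535, 0.3043]
tool_rot: [3.138, -0.0, 1.617]
contact_force: [1.0, -0.3, 0.6]
opening: 0.0348
```

```bash

python3 - <<'E'
from h import *
to(.5576,.159,.162)
d,c,P=cam("scene");save("sc12.png",c,(140,80,400,325),3)
C=c.astype(int)
m=(P[...,2]>.045)&(P[...,2]<.2)&(abs(P[...,0]-.557)<.045)&(abs(P[...,1]-.159)<.06)&(C[...,0]-C[...,2]>30)
Q=P[m];print(len(Q),Q.min(0).round(3),Q.max(0).round(3))
for a,b in [(.06,.078),(.16,.2)]:
    q=Q[(Q[:,2]>a)&(Q[:,2]<b)];print(rect(q))
d,c,P=cam("top");save("top12.png",c,(150,130,430,330),2)
m=(P[...,2]>.164)&(P[...,2]<.2)&(P[...,0]<.64)&(P[...,0]>.47)&(abs(P[...,1]-.159)<.06)
q=P[m];k=q[:,0]<.52;print("pin",rect(q[k]) if k.sum()>2 else k.sum(),"band",rect(q[(~k)&(q[:,0]<.6)]),np.median(q[(~k)&(q[:,0]<.6),2]))
E
```

```text
pos [0.4105 0.1535 0.3043] rot [ 3.138 -0.     1.617] F [ 1.  -0.3  0.6] op 0.0348
tool shift mm [ -1.4 146.7 142.8] rz None
2367 [0.523 0.117 0.057] [0.584 0.202 0.192]
[np.float64(553.4), np.float64(159.7), np.float64(59.1), np.float64(85.1), np.float64(2.8)]
[np.float64(552.3), np.float64(160.4), np.float64(19.3), np.float64(81.2), np.float64(4.2)]
pin 0 band [np.float64(557.1), np.float64(160.9), np.float64(16.7), np.float64(77.7), np.float64(3.2)] 0.1892948019432963
```

View pics/sc12.png

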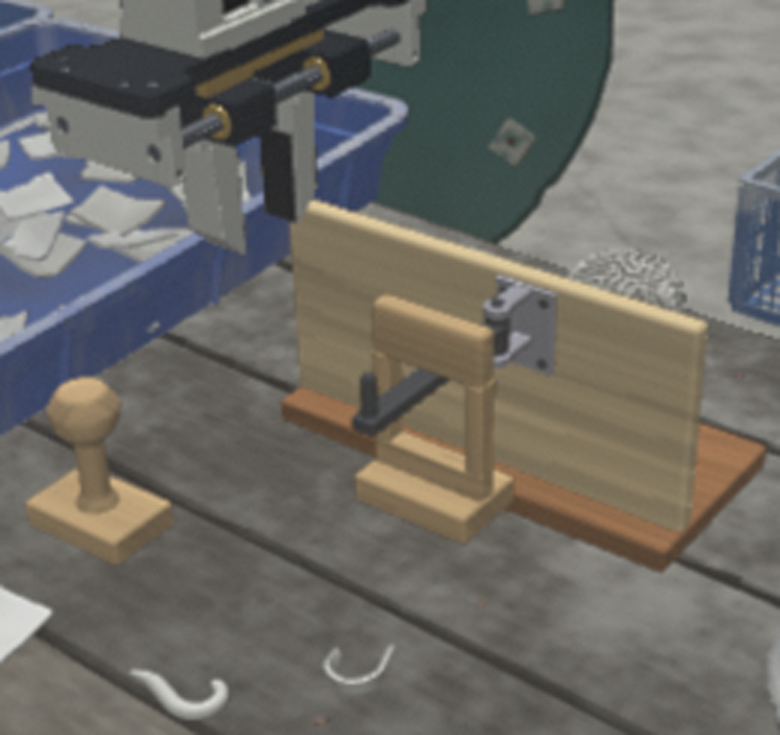

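View pics/top12.png

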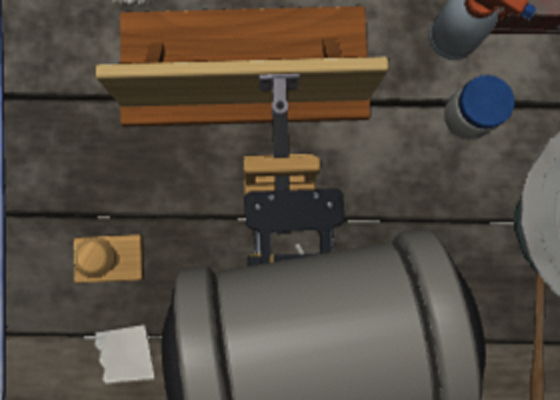

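The tamper hangs upright behind the pin, top at 190 mm, and the knob tamper has not moved. I retreat further and check once more.

Request:
{"fn": "send_rows", "kwargs": {
  "series": [
    [0,-0.02,-0.02,0,0,0,0.62],
    [0.03,0,0,0,0,0,0.62],
    [0.03,0,0,0,0,0,0.62],
    [0.04,0,0,0,0,0,0.62],
    [0.04,0,0,0,0,0,0.62]
  ]
}}

```text
time: 13.77
tool_pos: [0.3853, 0.2939, 0.3228]
tool_rot: [3.141, -0.0, 1.615]
contact_force: [0.8, -0.2, 0.5]
opening: 0.0348
```

Request:
{"fn": "send_rows", "kwargs": {
  "series": [
    [0.02,0,0,0,0,0,0.62],
    [0,0,0,0,0,0,0.62],
    [0,0,0,0,0,0,0.62],
    [0,0,0,0,0,0,0.62],
    [0,0,0,0,0,0,0.62]
  ]
}}

```text
time: 14.18
tool_pos: [0.3839, 0.3114, 0.3226]
tool_rot: [-3.141, 0.0, 1.615]
contact_force: [-0.1, -0.0, 0.0]
opening: 0.0351
```

```bash

python3 - <<'E'
from h import *
for i in range(2):
    d,c,P=cam("scene")
    C=c.astype(int)
    m=(P[...,2]>.045)&(P[...,2]<.2)&(abs(P[...,0]-.557)<.045)&(abs(P[...,1]-.159)<.06)&(C[...,0]-C[...,2]>30)
    Q=P[m];print(len(Q),Q.min(0).round(4),Q.max(0).round(4),Q.mean(0).round(4))
d,c,P=cam("top");save("top13.png",c,(150,130,430,330),2)
m=(P[...,2]>.164)&(P[...,2]<.2)&(P[...,0]<.6)&(P[...,0]>.47)&(abs(P[...,1]-.159)<.06)
q=P[m];k=q[:,0]<.52;print("pin",rect(q[k]) if k.sum()>2 else k.sum(),"band",rect(q[~k]),np.median(q[~k,2]))
Q=P[240:275,180:225].reshape(-1,3);Q=Q[(Q[:,2]>.012)&(Q[:,2]<.03)];print("knob",rect(Q) if len(Q)>3 else 0)
E
```

```text
2367 [0.5232 0.1166 0.0568] [0.5837 0.2027 0.1929] [0.546  0.1528 0.1205]
2366 [0.5228 0.116  0.0566] [0.5829 0.2011 0.1923] [0.5459 0.1527 0.1206]
pin [np.float64(495.2), np.float64(156.7), np.float64(8.4), np.float64(8.4), np.float64(0.3)] band [np.float64(557.0), np.float64(160.8), np.float64(16.3), np.float64(77.8), np.float64(3.1)] 0.18935768850577245
knob [np.float64(459.9), np.float64(370.9), np.float64(54.6), np.float64(84.2), np.float64(4.9)]
```

View pics/top13.png

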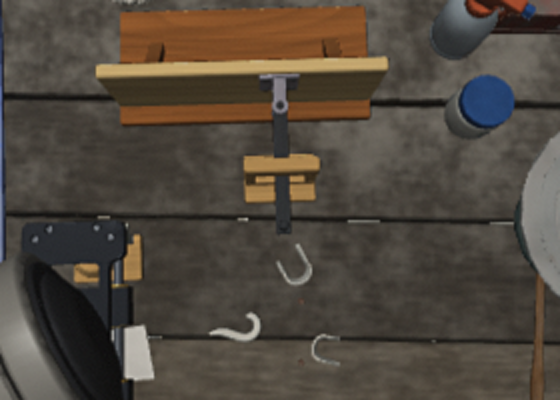

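The pin is still at (495,157) mm, the tamper is still and square on the hook, and the robot is well clear, so I hand it in.

```bash
python3 -c "
from cell import workorder
print(workorder.hand_in())"
```

```text
the job is handed in; nothing more can be done
None
```

The slot tamper is hanging on the unfolded hook and the job is handed in, at about 14 s of the 64 s allowed.

- **Hook:** I pushed it out with the closed fingers until the force rose to 21 N with no further travel. The pin then measured (495, 157) mm against (493, 156) predicted at the stop. It was in the same place after hanging.
- **Hanging:** I gripped the tamper by its band, threaded the slot over the pin, lowered it until the arm carried it, and let go.
- **Tamper:** It hangs upright with its band centre at (557, 161) mm, against a predicted seat at (558, 159). Its top is at about 190 mm and its underside at about 57 mm. Two pictures taken one after the other showed it not moving.
- **Knob tamper:** Its foot measures within 1 mm of where it began. The gripper partly hid it in the last picture, so its angle read 4.9° against 3.7° at the start; I take that as measurement error.
- **Robot:** The arm was well clear of everything at hand-in.

No check failed. The scene camera put the tamper's foot and band 4–5 mm nearer the robot than the top camera did. That camera sees mainly the front faces, and the tamper would be well seated on either reading.

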